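Load the label dispenser with two rolls

TASK

Load the label dispenser: take the spindle off its stand by the black handle, thread it through both of the large label rolls waiting in their rack, lift the two off together, and lay the loaded spindle back in the stand's two notches, so that both rolls hang free between the uprights. The smaller rolls in the other rack are not wanted.

Things in the scene. Friction and masses are not known exactly. Their poses are not given: they have to be found in the camera images.
- spindle: Level aluminium rod, 10 mm thick, with a black handle (44 long, 22 wide, 26 mm high; grip across its width) and at the other end an 18 mm steel ball. Origin: centre of the handle; x along the rod to the ball (centre at 165, end at 174 mm), z up. 85 g, balances near x = 90. Starts in the stand's notches, axis 105 mm up, handle at the end nearer the robot.
- rod_mid (a point): Point on the spindle's axis 90 mm from the centre of the handle, the middle of the part that lies between the notches; axes as the spindle's.
- stand: Fixed plywood stand, base 150 x 100 x 12 mm. At x = -50 and +50 an 8 mm thick upright ends in a V notch, 45 degrees a side, 50 mm wide at its mouth, top 130 mm up. Origin: centre of the underside; x along the line of both notches, away from the robot; z up. The rod rests with its axis 105 mm up, rod_mid over the origin; a roll on it hangs to 65 mm below the axis.
- roll_a: Nearer of two large rolls of blank labels on edge in a low plywood rack, side by side 28 mm apart: a ring 90 mm across, 18 wide, 63 g, with a 50 mm hole. Origin: centre of the hole, 57 mm up at the start; x (either sense): the hole's level axis. The rack (62 mm along x, 96 wide) has walls 28 mm high, below the holes.
- roll_b: Farther of two large rolls of blank labels on edge in a low plywood rack, side by side 28 mm apart: a ring 90 mm across, 18 wide, 63 g, with a 50 mm hole. Origin: centre of the hole, 57 mm up at the start; x (either sense): the hole's level axis. The rolls of 64 mm in a like rack are not for this job.
Mind the look-alikes: they are no part of the job. Leave any pink look-alike of the roll_a alone.

How it is judged:
By the outcome, as a careful person would: the job done as asked, in the order asked, and still so for the second after the job is handed in, with the robot touching nothing.
It also fails if it takes over 64 s, if anything falls off the work surface, if the arm or the gripper's body presses on something with over 40 N, if the wrist force passes 120 N, or if a joint passes its speed limit or range.

ROBOT

A 7-joint arm with a two-finger parallel gripper is mounted at the origin on the work surface. World frame = base frame: x ahead of the robot, y to its left, z up, the work surface at z = 0. Lengths are in mm, angles in rad, forces in N, time in s.
With the tool pointing down it reaches from about 350 to 775 mm from the base axis. Payload 3.1 kg.
Tool frame: the origin (TCP) lies at the centre of the arm's flange, where the gripper is bolted on; the fingertips stand 173 mm ahead of it and the grasp point (between the pads) lies 155 mm ahead of it; z points along the fingers, y is the line along which they close (so a half turn about z gives the same grasp; the last joint's range is limited). The gripper opens to 85 mm and grips with 20 to 120 N. Pads are 22 mm wide; open, the fingers measure 114 mm over their backs; the gripper's body (76 mm by 85 mm) begins 54 mm behind the grasp point. The pads swing forward as they close: fully open they stand 13 mm farther back than shut.
Start: joints at [1.088, 0.311, 0.014, 1.512, -0.004, 1.319, -0.027], TCP at [234.7, -497.422, 404.704] pointing down, gripper open.
Joint ranges: [-2.7, 2.7], [-0.3, 1.91], [-1.27, 1.3], [0.12, 2.57], [-1.44, 4.58], [0.2, 2.03], [-3.05, 3.05]. Speed limits (rad/s): [2.79, 2.79, 3.14, 3.14, 3.14, 3.14, 3.14].

INTERFACE

Orientations are given as a unit quaternion [x, y, z, w].
In Python, from plant import status, optics, ticket gives the robot as it stands.
- The arm moves only by the tool apply_moves, never from a script. Its argument "deltas" is a list of rows, each a list of 7 numbers: the opening, from 0 (shut) to 1 (fully open), then the shift along the tool's x, y, z in cm, then the turn, a rotation vector about the tool's x, y, z in degrees. A call has 1 to 12 rows; each row shifts and turns the commanded pose from where the row before left it, along the tool's axes as they then stand; what a row does not reach is not made up. A row lasts 1/12 s, in which the tool goes at most 41.7 mm and 7.16 degrees, less where a joint would pass 70% of its speed; a pose out of reach is approached as far as the arm can. A call is refused whole if a number of a shift passes 4.17 or a number of a turn 7.16, either way. A call with a gripper value outside its range is refused whole. The fingers move at their own pace and stop on an object; the grip force is fixed at half the most. Time passes only in rows, so rows that do not move let the fingers close. It gives the time, the measured TCP pose, the force, the opening and the grip force at its end, in the units of the state.
- status.observe(): the state, without advancing time (a new reading comes with each control period).
- optics.get_image(name): name is "scene" or "top"; returns the picture (480x640x3 uint8, blue, green, red); there is no depth.
- optics.get_calibration(name): a dict with "fx", "fy", "cx", "cy" (pixels), "k1" (the pictures are not rectified: a ray, as slopes to the right and down, at radius r is drawn at 1 + k1 r^2 times it, then the intrinsics apply), "pose" (4x4, takes a point from camera to world coordinates). Camera axes: x right, y down, z forward; pixel columns grow to the right and rows downward; lengths in mm; the calibration is good to about 2 mm. A picture is of the moment at which its call begins. get_calibration takes no time and is no camera call.
- ticket.sign_off(): hands the job in; it is judged then, once.
The state is a dict: "t": time; "joint_positions": joint angles; "joint_vel": joint speeds; "joint_efforts": joint torques, N m; "ee_pos": TCP position; "tool_rot": TCP orientation; "ft_force": force on the tool from outside, world axes, zero at the start; "moment": the same for the moment, N m; "width": finger opening in mm; "gripper_force": force on a finger pad.
Only numpy, scipy, OpenCV 4.12 (cv2) and the standard library are available. Lean on these libraries where they do the work, as an engineer would, in place of code of your own. Each camera call takes 0.05 s, during which the arm holds its last target. There are 200 camera calls.

## Working session

There is one attempt and no reset: what is moved stays moved. The work goes in short steps, Python scripts to look and compute and a tool call to move; the robot and the scene stay as the last step left them, time stands still between calls to the robot, and variables do not carry over. Pictures are saved under pics/ and viewed, at most 10 in all, crops included, and the job is handed in when it is done.

Besides the shell and the picture viewer there is one more tool, called after "Request:" as a command line: name --pt "numbers of a row" for each row, then --argument value for the rest. apply_moves: Moves the arm, as the interface text tells. Its arguments: {"type":"object","properties":{"deltas":{"type":"array"}},"required":["deltas"]}

```bash
mkdir -p pics
cat > h.py <<'E'
import numpy as np, cv2
from plant import status, optics, ticket
from scipy.spatial.transform import Rotation as R
def snap(n,f):
    im=optics.get_image(n); cv2.imwrite('pics/'+f,im); return im
def ray(n,u,v):
    c=optics.get_calibration(n); x=(u-c['cx'])/c['fx']; y=(v-c['cy'])/c['fy']
    rd=np.hypot(x,y); r=rd
    for _ in range(30): r=rd/(1+c['k1']*r*r)
    s=r/rd if rd else 1
    P=np.array(c['pose']); return P[:3,3],P[:3,:3]@np.array([x*s,y*s,1.])
def onz(n,u,v,z):
    o,d=ray(n,u,v); return o+d*(z-o[2])/d[2]
def proj(n,p):
    c=optics.get_calibration(n);P=np.array(c['pose']);q=P[:3,:3].T@(np.array(p,float)-P[:3,3])
    x,y=q[0]/q[2],q[1]/q[2];k=1+c['k1']*(x*x+y*y);return np.array([c['fx']*x*k+c['cx'],c['fy']*y*k+c['cy']])
def two(pa,pb):
    o1,d1=ray(*pa);o2,d2=ray(*pb);A=np.stack([d1,-d2],1);s=np.linalg.lstsq(A,o2-o1,rcond=None)[0]
    a,b=o1+s[0]*d1,o2+s[1]*d2;return (a+b)/2,np.linalg.norm(a-b)
E
python3 - <<'E'
from h import *
snap('scene','s0.png');snap('top','t0.png')
for n in('scene','top'):
    c=optics.get_calibration(n);print({k:np.round(v,3).tolist() for k,v in c.items()})
s=status.observe();print(s)
print(R.from_quat(s['tool_rot']).as_matrix().round(3))
E
```

```text
{'fx': 508.945, 'fy': 508.945, 'cx': 318.936, 'cy': 237.48, 'k1': -0.137, 'pose': [[0.305, 0.573, -0.761, 1366.157], [0.952, -0.193, 0.237, -204.768], [-0.011, -0.797, -0.604, 648.767], [0.0, 0.0, 0.0, 1.0]]}
{'fx': 538.941, 'fy': 538.941, 'cx': 325.898, 'cy': 246.963, 'k1': 0.017, 'pose': [[0.012, -0.992, 0.128, 529.871], [-0.999, -0.017, -0.037, 46.445], [0.039, -0.127, -0.991, 940.644], [0.0, 0.0, 0.0, 1.0]]}
{'t': 0.1, 'joint_positions': array([ 1.08828989,  0.31163287,  0.01398381,  1.51292752, -0.00438839,
        1.31920596, -0.02719452]), 'joint_vel': array([-5.10759729e-04, -1.23019901e-03, -3.93988467e-05, -2.33342241e-03,
       -7.67158868e-05, -8.00437882e-04,  1.81044739e-03]), 'joint_efforts': array([ 7.29367621e-04, -3.80855298e+01,  1.46823227e-01, -2.31241447e+01,
        1.23388783e-02,  8.08589888e-03, -8.13102588e-06]), 'ee_pos': array([ 234.56855973, -497.14118804,  403.72388507]), 'tool_rot': array([ 9.75798593e-01,  2.18668603e-01, -2.81824179e-04, -1.03385007e-03]), 'ft_force': array([ 0.43214349, -0.68417366, -0.46305336]), 'moment': array([ 0.01643398, -0.02541598,  0.05363939]), 'gripper_force': 0.0, 'width': 85.32525114491332}
[[ 0.904  0.427 -0.001]
 [ 0.427 -0.904  0.002]
 [-0.    -0.002 -1.   ]]
```

View pics/s0.png

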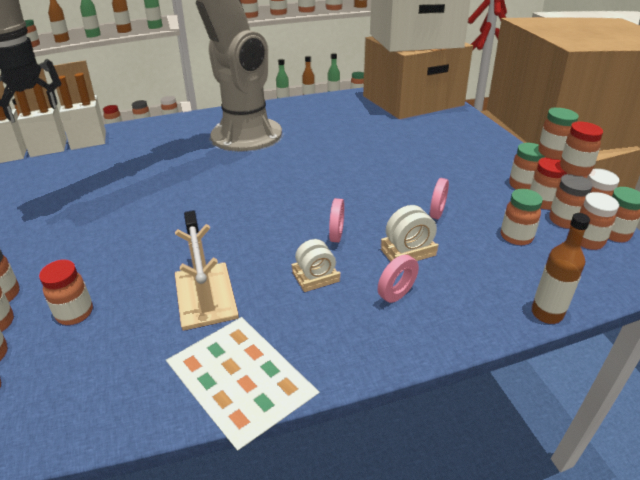

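View pics/t0.png

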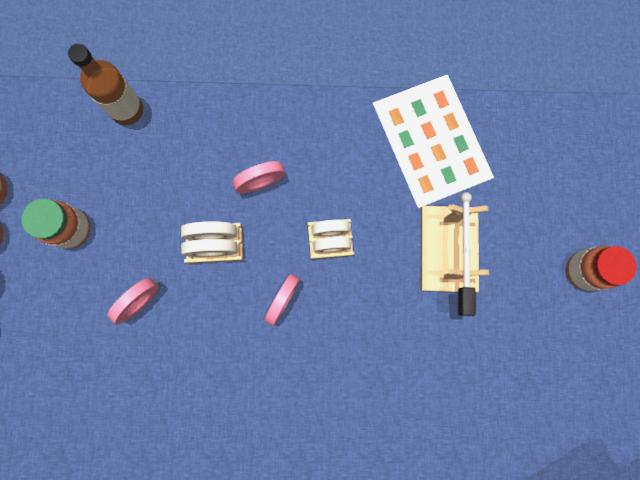

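The scene picture shows the stand at (205,290) with the handle at (191,220). The large rolls are at (410,230), the small ones at (315,262), and there are three pink rings. In the top view the handle is at (467,301), the ball at (466,198) and the large rolls at (210,239), with pink rings at (133,302) and (282,300) on either side of the approach. Next I'll measure.

Run:
```python
from h import *
t=cv2.imread('pics/t0.png');s=cv2.imread('pics/s0.png')
def crop(im,x,y,w,h): return cv2.resize(im[y:y+h,x:x+w],(400,300),interpolation=cv2.INTER_CUBIC)
a=np.vstack([np.hstack([crop(t,170,205,80,60),crop(t,410,180,200,150)]),np.hstack([crop(s,370,195,80,60),crop(s,150,200,160,120)])])
cv2.imwrite('pics/c0.png',a)
# handle: black in top
def blob(im,box,f):
    x,y,w,h=box;m=f(cv2.cvtColor(im[y:y+h,x:x+w],cv2.COLOR_BGR2HSV).astype(int)).astype('uint8')
    n,l,st,c=cv2.connectedComponentsWithStats(m)
    out=[]
    for i in np.argsort(-st[1:,4])[:3]+1:
        pts=np.argwhere(l==i)[:,::-1]+[x,y]
        out.append((st[i,4],(c[i]+[x,y]).round(1),cv2.minAreaRect(pts.astype('float32'))))
    return out
blk=lambda h:(h[...,2]<45)
print('handle top',blob(t,(450,280,35,40),blk)[:1]);print('handle scene',blob(s,(175,205,30,30),blk)[:1])
cream=lambda h:(h[...,1]<55)&(h[...,2]>120)
print('rolls top',blob(t,(175,215,75,55),cream));print('ball/rod',blob(t,(455,185,25,110),cream)[:1])
wood=lambda h:(h[...,1]>55)&(h[...,0]<30)&(h[...,2]>90)
print('rack',blob(t,(175,215,75,55),wood));print('stand',blob(t,(415,195,80,105),wood)[:1])
for n,(u,v) in {'handle':(467,301),'ball':(466.5,198)}.items(): print(n,onz('top',u,v,118 if n=='handle' else 105).round(1))
```

```text
handle top [(np.int32(83), array([460.1, 301.6]), ((460.5, 301.0), (26.0, 3.0), 90.0))]
handle scene [(np.int32(42), array([191.8, 226.1]), ((191.7647247314453, 227.558837890625), (9.216353416442871, 9.943960189819336), 75.96376037597656))]
rolls top [(np.int32(1661), array([207.8, 238.2]), ((210.5, 240.5), (59.0, 39.0), 0.0)), (np.int32(13), array([234. , 257.7]), ((234.03048706054688, 257.7744140625), (0.8834522366523743, 12.03703784942627), 83.6598129272461)), (np.int32(5), array([216., 259.]), ((216.0, 259.0), (4.0, 0.0), 180.0))]
ball/rod [(np.int32(876), array([467.4, 237.8]), ((469.1351318359375, 239.40475463867188), (95.11860656738281, 15.267138481140137), 87.92996978759766))]
rack [(np.int32(520), array([222.6, 251.1]), ((212.96206665039062, 243.3551788330078), (36.17276382446289, 57.89991760253906), 86.633544921875)), (np.int32(16), array([222.9, 236.9]), ((222.6199951171875, 237.16000366210938), (3.0, 6.800000190734863), 53.13010025024414)), (np.int32(9), array([193., 237.]), ((193.0, 237.0), (2.0, 2.0), 90.0))]
stand [(np.int32(2534), array([443.8, 247.8]), ((442.0, 248.0), (86.0, 42.0), 90.0))]
handle [ 556.1 -201.9  118. ]
ball [ 720.3 -208.6  105. ]
```

View pics/c0.png

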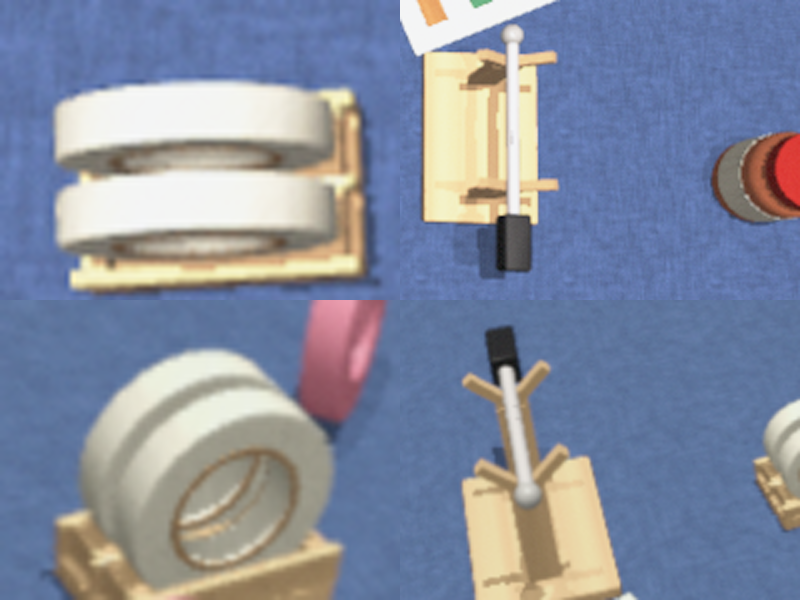

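Run:
```python
from h import *
b=two(('scene',200.8,277.2),('top',466.5,196.5));print('ball',b[0].round(1),b[1].round(1))
print('handle', onz('top',467.2,301,118).round(1), 'ball z105',onz('top',466.5,196.5,105).round(1))
h=onz('scene',417.2,236.6,57);print('rollb far face centre',h.round(1),proj('top',h).round(1))
P=lambda x,y:(170+x/5,205+y/5)
for e in [((72,284),(362,271)),((72,275),(360,262))]:
    q=[onz('top',*P(*p),28) for p in e];d=q[1]-q[0];print('rack near edge',q[0].round(1),q[1].round(1),np.linalg.norm(d).round(1),'yaw',np.degrees(np.arctan2(d[0],-d[1])).round(2))
for nm,l,r in [('b',(56,115),(331,115)),('a',(57,205),(335,205))]:
    # tangent planes in y-z: centre at z=57
    c=[];
    dd=[]
    for p in (l,r):
        o,d=ray('top',*P(*p));v=d[1:]/np.linalg.norm(d[1:]);dd.append(v)
    u=dd[0]+dd[1];print('roll',nm,'y centre',(o[1]+u[0]/u[1]*(57-o[2])).round(1))
# stand base corners, z=12
for p in [(424,52),(424,221),(538,221)]: print('stand',onz('top',410+p[0]/2-0,180+p[1]/2,12).round(1))
for p in [(330,205),(132,302),(282,300)]: pass
for nm,p in {'pinkL':(121,316),'pinkL2':(152,294),'pinkR':(273,323),'pinkR2':(288,300)}.items(): print(nm,onz('top',*p,45).round(0))
print([proj('top',(x,h[1],z)).round(1) for x,z in ((h[0],102),(h[0]-18,102),(h[0]-28,102),(h[0]-46,102))])
```

```text
ball [ 722.6 -207.   106.5] 2.3
handle [ 556.1 -202.2  118. ] ball z105 [ 722.8 -208.7  105. ]
rollb far face centre [678.3 208.   57. ] [208.1 224.3]
rack near edge [618.5 250.3  28. ] [624.4 153.5  28. ] 97.0 yaw 3.49
rack near edge [621.5 250.5  28. ] [627.5 154.2  28. ] 96.4 yaw 3.52
roll b y centre 206.3
roll a y centre 204.3
stand [ 732.3 -516.3   12. ]
stand [ 581.6 -507.4   12. ]
stand [ 583.1 -608.3   12. ]
pinkL [527. 344.  45.]
pinkL2 [563. 296.  45.]
pinkR [518.  98.  45.]
pinkR2 [556.  75.  45.]
[array([203. , 219.4]), array([202.5, 230.8]), array([202.3, 237.1]), array([201.8, 248.6])]
```

Request:
apply_moves --pt "1 0 0 0 0 0 6.85" --pt "1 0 0 0 0 0 6.85" --pt "1 0 0 0 0 0 6.85" --pt "1 0 0 0 0 0 6.85" --pt "1 2 -2 0.3 0 0 0" --pt "1 2 -2 0.3 0 0 0" --pt "1 2 -2 0.3 0 0 0" --pt "1 2 -2 0.3 0 0 0" --pt "1 2 -2 0.3 0 0 0" --pt "1 2 -2 0.3 0 0 0" --pt "1 2 -2 0.3 0 0 0" --pt "1 2 -2 0.3 0 0 0"

```text
t: 1.1
ee_pos: [401.2, -342.3, 380.1]
tool_rot: [1.0, -0.019, -0.0, -0.0]
ft_force: [-0.5, -1.2, -0.3]
width: 85.2
gripper_force: 0.0
```

Request:
apply_moves --pt "1 2 -2 0.5 0 0 0" --pt "1 2 -2 0.5 0 0 0" --pt "1 2 -2 0.5 0 0 0" --pt "1 2 -2 0.5 0 0 0" --pt "1 2 -2 0.5 0 0 0" --pt "1 2 -2 0.5 0 0 0" --pt "1 2 -2 0.5 0 0 0" --pt "1 0 0 0 0 0 0" --pt "1 0 0 0 0 0 0"

```text
t: 1.85
ee_pos: [546.7, -206.3, 344.4]
tool_rot: [1.0, -0.016, -0.001, -0.001]
ft_force: [-1.2, -1.0, 0.8]
width: 85.5
gripper_force: 0.0
```

```bash
cat >> h.py <<'E'
def go(x,y,z,yaw):
    s=status.observe();M=R.from_quat(s['tool_rot']).as_matrix();c,n=np.cos(np.radians(yaw)),np.sin(np.radians(yaw))
    T=np.array([[c,n,0],[n,-c,0],[0,0,-1.]])
    print('t',round(s['t'],2),'pos',s['ee_pos'].round(1),'w',round(s['width'],1),'F',s['ft_force'].round(1),'grip',round(s['gripper_force'],1))
    print('shift cm, tool now',(M.T@(np.array([x,y,z])-s['ee_pos'])/10).round(2),'shift in target frame',(T.T@(np.array([x,y,z])-s['ee_pos'])/10).round(2),'turn deg',np.degrees(R.from_matrix(M.T@T).as_rotvec()).round(2))
E
python3 -c "
from h import *
go(556,-202,260,-2.1)
im=snap('top','t1.png');"
```

```text
t 1.85 pos [ 546.7 -206.3  344.4] w 85.5 F [-1.2 -1.   0.8] grip 0.0
shift cm, tool now [ 0.93 -0.45  8.44] shift in target frame [ 0.92 -0.47  8.44] turn deg [-0.11  0.11  0.24]
```

Request:
apply_moves --pt "1 0.45 -0.25 1 0 0 0.2" --pt "1 0.45 -0.2 1.4 0 0 0" --pt "1 0 0 1.5 0 0 0" --pt "1 0 0 1.5 0 0 0" --pt "1 0 0 1.5 0 0 0" --pt "1 0 0 1 0 0 0" --pt "1 0 0 0.5 0 0 0" --pt "1 0 0 0 0 0 0" --pt "1 0 0 0 0 0 0"

```text
t: 2.65
ee_pos: [554.8, -205.2, 261.9]
tool_rot: [1.0, -0.021, 0.0, 0.0]
ft_force: [-0.3, 0.2, 0.0]
width: 85.9
gripper_force: 0.0
```

```bash
python3 -c "
from h import *
go(556,-202,260,-2.1)
a=snap('top','t2.png');b=snap('scene','s2.png')
cv2.imwrite('pics/c2.png',np.hstack([cv2.resize(a[180:330,390:540],(400,400)),cv2.resize(b[140:340,100:300],(400,400))]))"
```

```text
t 2.65 pos [ 554.8 -205.2  261.9] w 85.9 F [-0.3  0.2  0. ] grip 0.0
shift cm, tool now [ 0.1  -0.33  0.19] shift in target frame [ 0.11 -0.33  0.19] turn deg [ 0.02 -0.02 -0.29]
```

View pics/c2.png

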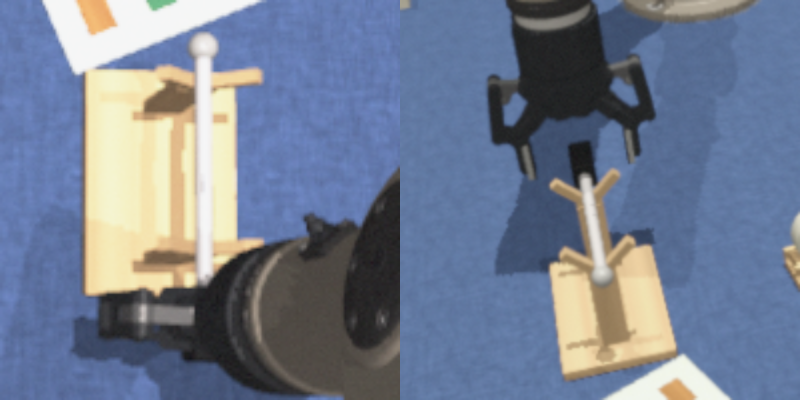

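The fingers straddle the handle; in the right half of the crop it is at (580,160), between fingertips at (530,175) and (633,160). I'll close and lift.

Request:
apply_moves --pt "1 0.1 -0.2 0.1 0 0 0" --pt "0 0 0 0 0 0 0" --pt "0 0 0 0 0 0 0" --pt "0 0 0 0 0 0 0" --pt "0 0 0 0 0 0 0" --pt "0 0 0 0 0 0 0" --pt "0 0 0 0 0 0 0" --pt "0 0 0 0 0 0 0" --pt "0 0 0 0 0 0 0" --pt "0 0 0 0 0 0 0"

```text
t: 3.58
ee_pos: [555.9, -203.0, 260.9]
tool_rot: [1.0, -0.021, 0.0, 0.0]
ft_force: [-1.9, -1.2, 2.2]
width: 21.0
gripper_force: 62.5
```

Request:
apply_moves --pt "0 0 0 -0.2 0 0 0" --pt "0 0 0 -0.5 0 0 0" --pt "0 0 0 -1 0 0 0" --pt "0 0 0 -1.2 0 0 0" --pt "0 0 0 -1.5 0 0 0" --pt "0 0 0 -1.5 0 0 0" --pt "0 0 0 -1.5 0 0 0" --pt "0 0 0 -1.5 0 0 0" --pt "0 0 0 -1 0 0 0" --pt "0 0 0 -0.5 0 0 0" --pt "0 0 0 0 0 0 0" --pt "0 0 0 0 0 0 0"

```text
t: 4.58
ee_pos: [555.8, -202.7, 364.4]
tool_rot: [1.0, -0.02, -0.0, -0.0]
ft_force: [0.4, -0.4, -1.4]
width: 21.0
gripper_force: 62.1
```

```bash
python3 -c "
from h import *
go(430,192,365,3.5)
a=snap('top','t3.png');b=snap('scene','s3.png')
cv2.imwrite('pics/c3.png',np.hstack([cv2.resize(a[150:350,370:570],(400,400)),cv2.resize(b[120:320,100:300],(400,400))]))"
```

```text
t 4.58 pos [ 555.8 -202.7  364.4] w 21.0 F [ 0.4 -0.4 -1.4] grip 62.1
shift cm, tool now [-14.18 -38.92  -0.04] shift in target frame [-10.15 -40.16  -0.06] turn deg [-0.01  0.03 -5.84]
```

View pics/c3.png

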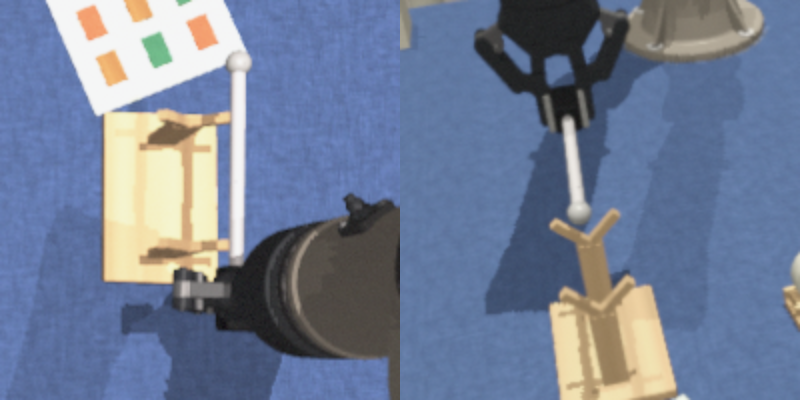

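Request:
apply_moves --pt "0 0 0 0 0 0 -2.9" --pt "0 0 0 0 0 0 -2.9" --pt "0 -0.5 -1 0 0 0 0" --pt "0 -0.7 -2 0 0 0 0" --pt "0 -0.8 -3 0 0 0 0" --pt "0 -0.8 -3 0 0 0 0" --pt "0 -0.8 -3 0 0 0 0" --pt "0 -0.8 -3 0 0 0 0" --pt "0 -0.8 -3 0 0 0 0" --pt "0 -0.8 -3 0 0 0 0" --pt "0 -0.8 -3 0 0 0 0" --pt "0 -0.8 -3 0 0 0 0"

```text
t: 5.68
ee_pos: [462.7, 63.4, 363.8]
tool_rot: [1.0, 0.03, -0.001, 0.0]
ft_force: [0.5, 1.1, -0.3]
width: 21.2
gripper_force: 62.1
```

Request:
apply_moves --pt "0 -0.8 -3 0 0 0 0" --pt "0 -0.8 -3 0 0 0 0" --pt "0 -0.6 -3 0 0 0 0" --pt "0 0 -2.5 0 0 0 0" --pt "0 0 -1.6 0 0 0 0" --pt "0 0 0 0 0 0 0" --pt "0 0 0 0 0 0 0" --pt "0 0 0 0 0 0 0"

```text
t: 6.35
ee_pos: [434.1, 190.4, 364.0]
tool_rot: [1.0, 0.029, -0.001, 0.001]
ft_force: [-0.3, 0.5, -0.3]
width: 21.6
gripper_force: 62.1
```

```bash
python3 -c "
from h import *
b=two(('scene',189,226.5),('top',489,181));print('ball before',b[0].round(1),b[1].round(1))
go(430,192,212,3.5)
a=snap('top','t4.png');b=snap('scene','s4.png')
cv2.imwrite('pics/c4.png',np.hstack([cv2.resize(a[180:420,100:340],(400,400)),cv2.resize(b[100:300,270:470],(400,400))]))"
```

```text
ball before [ 722.  -208.9  207.8] 1.5
t 6.35 pos [434.1 190.4 364. ] w 21.6 F [-0.3  0.5 -0.3] grip 62.1
shift cm, tool now [-0.38 -0.21 15.2 ] shift in target frame [-0.4  -0.19 15.2 ] turn deg [ 0.09  0.08 -0.12]
```

View pics/c4.png

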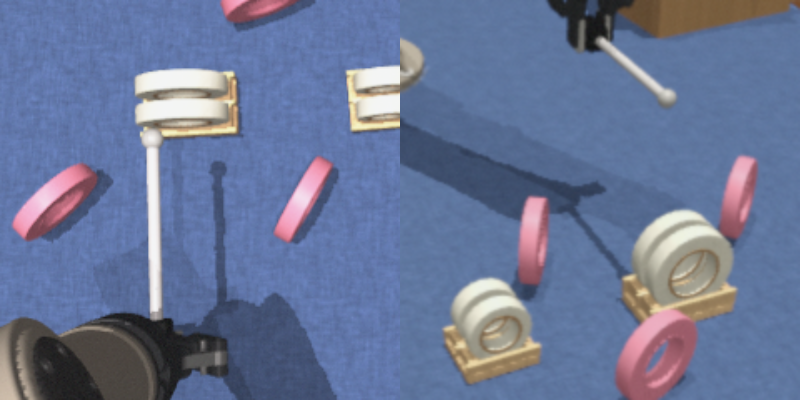

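Request:
apply_moves --pt "0 -0.2 -0.1 0.5 0 0 0" --pt "0 -0.2 -0.1 1.2 0 0 0" --pt "0 0 0 2 0 0 0" --pt "0 0 0 2.2 0 0 0" --pt "0 0 0 2.2 0 0 0" --pt "0 0 0 2.2 0 0 0" --pt "0 0 0 2 0 0 0" --pt "0 0 0 1.5 0 0 0" --pt "0 0 0 1 0 0 0" --pt "0 0 0 0.3 0 0 0" --pt "0 0 0 0 0 0 0" --pt "0 0 0 0 0 0 0"

```text
t: 7.45
ee_pos: [430.2, 193.4, 214.3]
tool_rot: [1.0, 0.03, 0.001, -0.0]
ft_force: [-0.2, 0.4, -0.6]
width: 21.0
gripper_force: 62.1
```

```bash
python3 -c "
from h import *
b=two(('scene',403.5,149),('top',191.2,262.2));print('ball before',b[0].round(1),b[1].round(1))
go(563,200,212,3.5)
a=snap('top','t5.png');b=snap('scene','s5.png')
cv2.imwrite('pics/c5.png',np.hstack([cv2.resize(a[200:320,150:270],(400,400)),cv2.resize(b[160:280,350:470],(400,400))]))"
```

```text
ball before [600.7 201.1 208.4] 0.5
t 7.45 pos [430.2 193.4 214.3] w 21.0 F [-0.2  0.4 -0.6] grip 62.1
shift cm, tool now [13.29  0.14  0.25] shift in target frame [13.29  0.15  0.23] turn deg [-0.02 -0.07 -0.07]
```

View pics/c5.png

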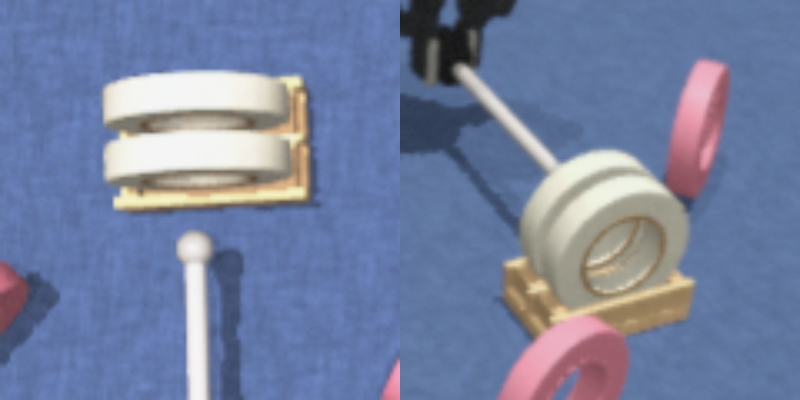

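The ball, at (208.5,274) in the top view, is in line with the holes. I'll insert it now.

Request:
apply_moves --pt "0 0.4 0 0 0 0 0" --pt "0 0.8 0 0 0 0 0" --pt "0 1.1 0 0 0 0 0" --pt "0 1.1 0 0 0 0 0" --pt "0 1.1 0 0 0 0 0" --pt "0 1.1 0 0 0 0 0" --pt "0 1.1 0 0 0 0 0" --pt "0 0 0 0 0 0 0"

```text
t: 8.22
ee_pos: [499.8, 197.1, 214.3]
tool_rot: [1.0, 0.029, 0.002, -0.001]
ft_force: [1.2, 0.5, -1.4]
width: 21.3
gripper_force: 62.1
```

Request:
apply_moves --pt "0 0.5 0 0 0 0 0" --pt "0 1 0 0 0 0 0" --pt "0 1 0 0 0 0 0" --pt "0 1 0 0 0 0 0" --pt "0 1 0 0 0 0 0" --pt "0 1 0 0 0 0 0" --pt "0 0.7 0 0 0 0 0" --pt "0 0.4 0 0 0 0 0" --pt "0 0 0 0 0 0 0" --pt "0 0 0 0 0 0 0"

```text
t: 9.05
ee_pos: [562.2, 201.5, 213.6]
tool_rot: [1.0, 0.03, -0.0, 0.0]
ft_force: [-1.0, -0.4, -0.9]
width: 21.2
gripper_force: 62.1
```

```bash
python3 -c "
from h import *
go(563,200,232,3.5)
a=snap('top','t6.png');b=snap('scene','s6.png')
cv2.imwrite('pics/c6.png',np.hstack([cv2.resize(a[200:320,150:270],(400,400)),cv2.resize(b[160:280,350:470],(400,400))]))"
```

```text
t 9.05 pos [562.2 201.5 213.6] w 21.2 F [-1.  -0.4 -0.9] grip 62.1
shift cm, tool now [ 0.07  0.15 -1.84] shift in target frame [ 0.07  0.15 -1.84] turn deg [ 0.01  0.05 -0.03]
```

View pics/c6.png

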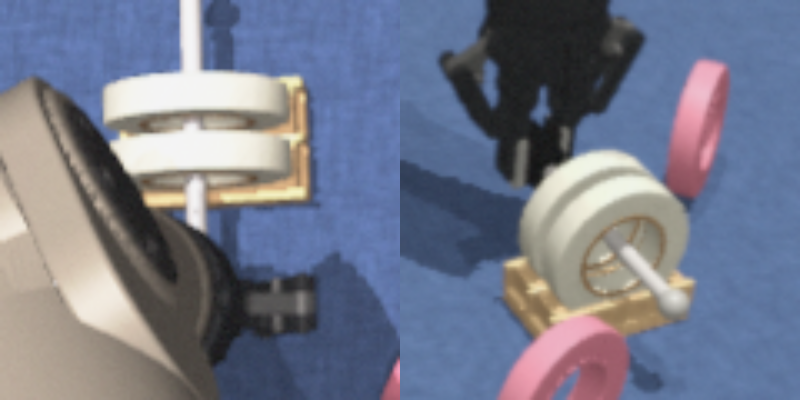

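The rod passes through both holes, and the ball shows at (432,251) in the scene view. I'll lift slowly and check the load first.

Request:
apply_moves --pt "0 0 0.15 -0.3 0 0 0" --pt "0 0 0 -0.5 0 0 0" --pt "0 0 0 -0.4 0 0 0" --pt "0 0 0 -0.3 0 0 0" --pt "0 0 0 -0.3 0 0 0" --pt "0 0 0 -0.3 0 0 0" --pt "0 0 0 -0.4 0 0 0" --pt "0 0 0 -0.5 0 0 0" --pt "0 0 0 -0.5 0 0 0" --pt "0 0 0 -0.5 0 0 0" --pt "0 0 0 -0.3 0 0 0" --pt "0 0 0 0 0 0 0"

```text
t: 10.15
ee_pos: [563.0, 200.1, 257.8]
tool_rot: [1.0, 0.03, 0.001, -0.0]
ft_force: [0.8, 0.5, -2.7]
width: 21.1
gripper_force: 61.9
```

```bash
python3 -c "
from h import *
go(563,200,372,3.5)
a=snap('top','t7.png');b=snap('scene','s7.png')
cv2.imwrite('pics/c7.png',np.hstack([cv2.resize(a[180:300,150:270],(400,400)),cv2.resize(b[150:270,350:470],(400,400))]))"
```

```text
t 10.15 pos [563.  200.1 257.8] w 21.1 F [ 0.8  0.5 -2.7] grip 61.9
shift cm, tool now [ 2.000e-02  1.000e-02 -1.142e+01] shift in target frame [-0.000e+00  1.000e-02 -1.142e+01] turn deg [-0.03 -0.11 -0.04]
```

View pics/c7.png

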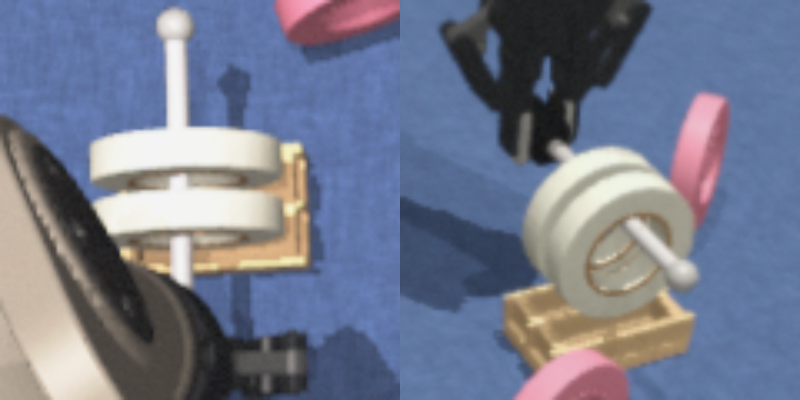

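Both rolls hang clear of the rack, with the ball at (434,232) in the scene view. I'll raise them further.

Request:
apply_moves --pt "0 0 0 -0.3 0 0 0" --pt "0 0 0 -0.6 0 0 0" --pt "0 0 0 -0.9 0 0 0" --pt "0 0 0 -1.2 0 0 0" --pt "0 0 0 -1.4 0 0 0" --pt "0 0 0 -1.5 0 0 0" --pt "0 0 0 -1.5 0 0 0" --pt "0 0 0 -1.4 0 0 0" --pt "0 0 0 -1.2 0 0 0" --pt "0 0 0 -0.9 0 0 0" --pt "0 0 0 -0.6 0 0 0" --pt "0 0 0 -0.3 0 0 0"

```text
t: 11.25
ee_pos: [562.8, 200.1, 376.3]
tool_rot: [1.0, 0.03, 0.001, -0.0]
ft_force: [-0.8, 0.2, -1.7]
width: 21.0
gripper_force: 61.9
```

```bash
cat >> h.py <<'E'
def ball(pref):
    # bright low-saturation disc near the expected place in both views (Hough)
    o=[]
    for n in('scene','top'):
        im=cv2.imread('pics/'+pref[0 if n=='scene' else 1]);e=proj(n,pref[2]);u,v=(e-14).astype(int)
        c=cv2.resize(im[v:v+28,u:u+28],None,fx=8,fy=8,interpolation=cv2.INTER_CUBIC)
        g=cv2.cvtColor(c,cv2.COLOR_BGR2HSV)[...,1];m=(g<85).astype('uint8')
        D=cv2.distanceTransform(m,cv2.DIST_L2,5);_,r,_,p=cv2.minMaxLoc(D)
        o.append((n,u+(p[0]+.5)/8-.5,v+(p[1]+.5)/8-.5));print(n,'exp',e.round(1),'got',np.round(o[-1][1:],1),'r',round(r/8,1))
    a,d=two(*o);print('ball',a.round(1),'gap',d.round(1));return a
E
python3 -c "
from h import *
b=two(('scene',434.3,232.2),('top',202.5,187.2));print('ball prev',b[0].round(1),b[1].round(1))
go(563,200,372,3.5)
snap('top','t8.png');snap('scene','s8.png');p=status.observe()['ee_pos']
ball(('s8.png','t8.png',p+[164.7,10,-155.9]))
go(556,-203,372,-2.1)
"
```

```text
ball prev [729.8 211.  103. ] 0.7
t 11.25 pos [562.8 200.1 376.3] w 21.0 F [-0.8  0.2 -1.7] grip 61.9
shift cm, tool now [0.02 0.01 0.43] shift in target frame [0.02 0.01 0.43] turn deg [-0.04 -0.12 -0.03]
scene exp [441.3 175.8] got [426.6 188.4] r 15.0
top exp [186.8 168.5] got [185.4 166.9] r 6.9
ball [728.2 201.2 200.8] gap 31.1
t 11.35 pos [562.7 200.  375.2] w 21.1 F [ 0.7  0.5 -1.8] grip 61.9
shift cm, tool now [-3.1  40.18  0.31] shift in target frame [ 0.81 40.29  0.32] turn deg [-0.01 -0.04  5.56]
```

Request:
apply_moves --pt "0 0 0.3 0 0 0 0.2" --pt "0 0 0.6 0 0 0 0.5" --pt "0 0 0.9 0 0 0 0.7" --pt "0 0 1.2 0 0 0 0.7" --pt "0 0 1.5 0 0 0 0.7" --pt "0 0 1.8 0 0 0 0.7" --pt "0 0 2 0 0 0 0.7" --pt "0 0 2 0 0 0 0.7" --pt "0 0 2 0 0 0 0.5" --pt "0 0 2 0 0 0 0.2" --pt "0 0 2 0 0 0 0" --pt "0 0 2 0 0 0 0"

```text
t: 12.35
ee_pos: [561.2, 13.8, 374.6]
tool_rot: [1.0, -0.02, -0.0, 0.001]
ft_force: [1.1, 0.7, -1.3]
width: 21.1
gripper_force: 61.9
```

Request:
apply_moves --pt "0 0 2 0 0 0 0" --pt "0 0 2 0 0 0 0" --pt "0 0 2 0 0 0 0" --pt "0 0 2 0 0 0 0" --pt "0 0 2 0 0 0 0" --pt "0 0 2 0 0 0 0" --pt "0 0 2 0 0 0 0" --pt "0 0 1.8 0 0 0 0" --pt "0 0 1.5 0 0 0 0" --pt "0 0 1.2 0 0 0 0" --pt "0 0 0.9 0 0 0 0" --pt "0 0 0.6 0 0 0 0"

```text
t: 13.35
ee_pos: [553.6, -185.0, 374.6]
tool_rot: [1.0, -0.02, -0.0, 0.0]
ft_force: [0.3, -0.6, -1.4]
width: 20.9
gripper_force: 61.9
```

Request:
apply_moves --pt "0 0 0.4 0 0 0 0" --pt "0 0 0.2 0 0 0 0" --pt "0 0 0 0 0 0 0" --pt "0 0 0 0 0 0 0" --pt "0 0 0 0 0 0 0" --pt "0 0 0 0 0 0 0"

```text
t: 13.85
ee_pos: [554.2, -188.0, 374.7]
tool_rot: [1.0, -0.018, 0.0, -0.0]
ft_force: [0.0, -0.6, -1.7]
width: 21.1
gripper_force: 61.9
```

```bash
python3 -c "
from h import *
go(556,-203,262,-2.1)
a=snap('top','t9.png');b=snap('scene','s9.png');p=status.observe()['ee_pos']
print(proj('top',p+[164.9,-6,-155.9]),proj('scene',p+[164.9,-6,-155.9]))
ball(('s9.png','t9.png',p+[164.9,-6,-155.9]))
m=(cv2.cvtColor(a,cv2.COLOR_BGR2HSV)[...,1]<70)[100:330,430:560]
r=np.where(m.sum(1)>40)[0]+100; print('roll rows',r)
print([(x,proj('top',p+[x,-x*.037,-155.9-20+45]).round(1)) for x in(67,90,113)])
"
```

```text
t 13.85 pos [ 554.2 -188.   374.7] w 21.1 F [ 0.  -0.6 -1.7] grip 61.9
shift cm, tool now [ 0.23  1.5  11.27] shift in target frame [ 0.24  1.49 11.27] turn deg [-0.02 -0.01  0.05]
[480.7464667  180.88926511] [196.78888258 217.48647051]
scene exp [196.8 217.5] got [181.6 230.4] r 9.4
top exp [480.7 180.9] got [479.7 178.8] r 7.8
ball [ 725.6 -209.9  201.3] gap 21.5
roll rows [152 153 154 155 156 157 158 159 160 161 162 163 164 165 166 167 168 169
 171 172 173 174 175 176 177 178 179 180 181 182 183 184 185 186 187 188
 190 207 215 216 217 218 219 220 221 222 223 224 225 226 227 228 229 230
 231 232 233 234 235 236 237 238 239 240 241 242 243 244 245 246 247 248
 249 250 251 252 253 254 255 256 257 258 259 260 261 262 263 264 265 266
 267 268 269 270 271 272 273 274 275 276 277 278 279 280 281 282 283 284
 285 286 287 288 289 290 291 292 293 294 295 296 297 298 299 300 301 302
 303 304 305 306 307 308 309 310 311 312 313 314 315 316 317 318 319 320
 321 322 323 324 325 326 327 328 329]
[(67, array([486.1, 248.7])), (90, array([486.3, 231.4])), (113, array([486.4, 214.3]))]
```

Request:
apply_moves --pt "0 0.1 0.3 0 0 0 0" --pt "0 0.1 0.5 0 0 0 0" --pt "0 0 0.5 0.3 0 0 0" --pt "0 0 0.2 0.6 0 0 0" --pt "0 0 0 0.9 0 0 0" --pt "0 0 0 1.1 0 0 0" --pt "0 0 0 1.1 0 0 0" --pt "0 0 0 1.1 0 0 0" --pt "0 0 0 0.9 0 0 0" --pt "0 0 0 0.6 0 0 0" --pt "0 0 0 0.3 0 0 0" --pt "0 0 0 0 0 0 0"

```text
t: 14.95
ee_pos: [555.2, -203.8, 304.7]
tool_rot: [1.0, -0.019, -0.001, -0.0]
ft_force: [-0.1, -0.1, -2.5]
width: 20.9
gripper_force: 61.9
```

```bash
python3 -c "
from h import *
go(556,-203,261,-2.1)
a=snap('top','t10.png')
p=status.observe()['ee_pos']
m=(cv2.cvtColor(a,cv2.COLOR_BGR2HSV)[...,1]<70)
print([(x,proj('top',p+[x,-x*.037,-155.9-20+45]).round(1)) for x in(67,90,113)])
for v in range(196,262,2): print(v,''.join('#' if k else '.' for k in m[v,430:530:2]))
"
```

```text
t 14.95 pos [ 555.2 -203.8  304.7] w 20.9 F [-0.1 -0.1 -2.5] grip 61.9
shift cm, tool now [ 0.09 -0.08  4.37] shift in target frame [ 0.08 -0.08  4.37] turn deg [-0.03  0.09 -0.03]
[(67, array([480.7, 253.8])), (90, array([480.9, 238.1])), (113, array([481.1, 222.5]))]
196 ##########...........####.........................
198 #######..............####.........................
200 #####................####.........................
202 ##...................####.........................
204 ..........###........####.........................
206 #####.####....##.....#####...#....................
208 ######..#............####....#....................
210 ######..##...........####....#....................
212 ######..###..........#####........................
214 ######..#............####.........................
216 ###................######.........................
218 ####..............#######.........................
220 ######............#######.........................
222 #####................####.........................
224 #####.......####################..................
226 #
[... 284 characters left out ...]
###########################.............
238 ##.....##############################.............
240 ###.....####.#################.#####..............
242 ##..........#####################.................
244 ##.......##########################...............
246 ##.....##############################.............
248 ##.....##############################.............
250 ##.....##############################.............
252 ##.....##############################.............
254 ###....##############################.............
256 ###....##############################........#....
258 ##......####.################..######.......###...
260 ##..................#############...........#####.
```

Request:
apply_moves --pt "0 0.05 -0.05 0.3 0 0 0" --pt "0 0.05 0 0.6 0 0 0" --pt "0 0 0 0.7 0 0 0" --pt "0 0 0 0.7 0 0 0" --pt "0 0 0 0.6 0 0 0" --pt "0 0 0 0.5 0 0 0" --pt "0 0 0 0.4 0 0 0" --pt "0 0 0 0.3 0 0 0" --pt "0 0 0 0.2 0 0 0" --pt "0 0 0 0.1 0 0 0" --pt "0 0 0 0 0 0 0" --pt "0 0 0 0 0 0 0"

```text
t: 16.0
ee_pos: [556.6, -203.5, 262.0]
tool_rot: [1.0, -0.019, 0.0, 0.0]
ft_force: [1.1, -0.2, -1.7]
width: 21.3
gripper_force: 62.0
```

```bash
python3 -c "
from h import *
for _ in range(3):
    optics.get_image('top');go(556,-203,260.5,-2.1)
"
```

```text
t 16.05 pos [ 556.6 -203.5  262. ] w 21.5 F [-0.4 -1.  -1.7] grip 61.9
shift cm, tool now [-0.06 -0.05  0.15] shift in target frame [-0.06 -0.05  0.15] turn deg [ 0.02 -0.04 -0.04]
t 16.1 pos [ 556.6 -203.5  262. ] w 20.7 F [ 0.8 -0.6 -2.2] grip 61.9
shift cm, tool now [-0.06 -0.05  0.15] shift in target frame [-0.06 -0.05  0.15] turn deg [ 0.02 -0.04 -0.04]
t 16.15 pos [ 556.5 -203.5  262. ] w 21.0 F [ 0.7 -0.2 -1.9] grip 61.9
shift cm, tool now [-0.06 -0.05  0.15] shift in target frame [-0.06 -0.05  0.15] turn deg [ 0.02 -0.04 -0.04]
```

Request:
apply_moves --pt "0 0 0 0.05 0 0 0" --pt "0 0 0 0.05 0 0 0" --pt "0 0 0 0.05 0 0 0" --pt "0 0 0 0 0 0 0" --pt "0 0 0 0 0 0 0"

```text
t: 16.57
ee_pos: [556.6, -203.5, 260.8]
tool_rot: [1.0, -0.019, 0.001, 0.0]
ft_force: [-0.7, 0.5, 2.3]
width: 21.1
gripper_force: 62.5
```

Request:
apply_moves --pt "0 0 0 0.05 0 0 0" --pt "0 0 0 0 0 0 0" --pt "0 0 0 0 0 0 0"

```text
t: 16.82
ee_pos: [556.7, -203.5, 260.5]
tool_rot: [1.0, -0.019, 0.001, 0.0]
ft_force: [-2.4, 0.5, 4.9]
width: 21.1
gripper_force: 62.9
```

Request:
apply_moves --pt "0 0 0 -0.05 0 0 0" --pt "0.3 0 0 0 0 0 0" --pt "0.4 0 0 0 0 0 0" --pt "0.6 0 0 0 0 0 0" --pt "0.8 0 0 0 0 0 0" --pt "1 0 0 0 0 0 0" --pt "1 0 0 0 0 0 0" --pt "1 0 0 0 0 0 0" --pt "1 0 0 0 0 0 0" --pt "1 0 0 0 0 0 0"

```text
t: 17.65
ee_pos: [556.4, -203.5, 260.2]
tool_rot: [1.0, -0.019, 0.0, 0.0]
ft_force: [0.6, -0.1, -1.4]
width: 85.3
gripper_force: 0.0
```

Request:
apply_moves --pt "1 0 0 -0.5 0 0 0" --pt "1 0 0 -1 0 0 0" --pt "1 0 0 -2 0 0 0" --pt "1 0 0 -2 0 0 0" --pt "1 0 0 -2 0 0 0" --pt "1 0 0 -2 0 0 0" --pt "1 -1 0 -2 0 0 0" --pt "1 -2 0 -2 0 0 0" --pt "1 -2 0 -1 0 0 0" --pt "1 -2 0 0 0 0 0" --pt "1 0 0 0 0 0 0" --pt "1 0 0 0 0 0 0"

```text
t: 18.65
ee_pos: [485.8, -201.0, 406.7]
tool_rot: [1.0, -0.019, 0.001, 0.001]
ft_force: [0.4, -0.2, 0.6]
width: 85.6
gripper_force: 0.0
```

```bash
python3 -c "
from h import *
go(556,-203,260.5,-2.1)
a=snap('top','t11.png');b=snap('scene','s11.png')
cv2.imwrite('pics/c11.png',np.hstack([cv2.resize(a[180:330,390:540],(400,400)),cv2.resize(b[180:340,120:280],(400,400))]))"
```

```text
t 18.65 pos [ 485.8 -201.   406.7] w 85.6 F [ 0.4 -0.2  0.6] grip 0.0
shift cm, tool now [ 6.99 -0.09 14.64] shift in target frame [ 7.02 -0.06 14.62] turn deg [ 0.07 -0.12 -0.1 ]
```

View pics/c11.png

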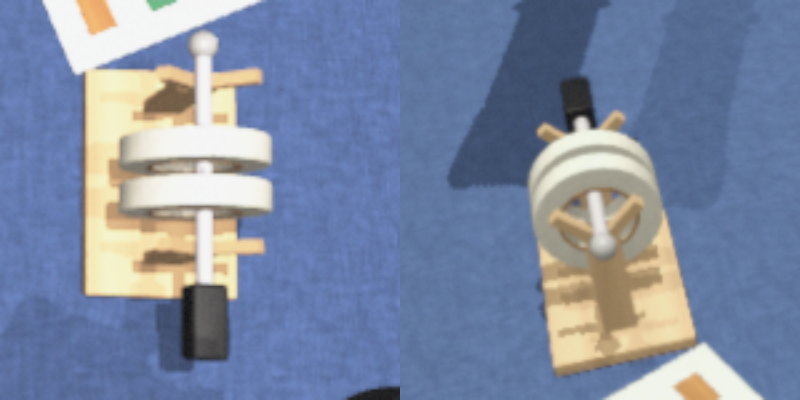

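The spindle rests in both notches: in the crop the ball is at (204,44) and the handle at (205,322). Both rolls hang free between the uprights, at rows 150 and 195, and the gripper is clear. I'll hand in.

```bash
python3 -c "
from h import *
print(ticket.sign_off())"
```

```text
the job is handed in; nothing more can be done
None
```

The loaded spindle is back in the stand's notches with both large rolls hanging free between the uprights; I handed the job in at about 19 s of the 64 s allowed.

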